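Strip a pellet die into its storage tray

ROBOT

A 6-joint arm with a two-finger parallel gripper is mounted at the origin on a cart in front of the work surface, level with it; the furniture and walls round the work are solid. World frame = base frame: x ahead of the robot, y to its left, z up, the work surface at z = 0. Lengths are in m, angles in rad, forces in N, time in s.
With the tool pointing down it reaches from about 0.35 to 0.85 m from the base axis. Payload 8.1 kg.
Tool frame: the origin (TCP) lies at the very end of the fingers, on their centre line; the grasp point (between the pads) lies robot.grip_point_offset behind it (robot.grip_point_offset is the distance from the TCP to the grasp point, in m); z points along the fingers, y is the line along which they close (so a half turn about z gives the same grasp; the last joint's range is limited). The gripper opens to 93 mm and grips with 3 to 60 N. Pads are 15 mm wide; open, the fingers measure 128 mm over their backs; the gripper's body (75 mm by 188 mm) begins 65 mm behind the grasp point.
Start: joints at [1.241, 0.13, 1.488, -0, 1.523, -0.085], TCP at [0.145, 0.582, 0.219] pointing down, gripper open.
Joint ranges: [-2.96, 2.96], [-0.89, 2.26], [0.02, 2.5], [-1.34, 4.48], [0, 2.73], [-2.66, 2.66]. Speed limits (rad/s): [2.39, 2.39, 2.79, 3.14, 3.14, 3.14].

INTERFACE

Orientations are given as a rotation vector (axis times angle).
In Python, from plant import robot, eyes gives the robot as it stands. The module is installed in compiled form; this text tells all that it offers.
- The arm moves only by the tool apply_moves, never from a script. Its argument "steps" is one flat list of numbers, 7 for each row, row after row: the shift along the tool's x, y, z in units of 30 mm (1.0 is 30 mm), then the turn, a rotation vector about the tool's x, y, z in units of 6 degrees (1.0 is 6 degrees), then the opening in per cent of the stroke, from 0 (shut) to 100 (fully open). In form: [dx, dy, dz, ax, ay, az, fingers, dx, dy, dz, ax, ay, az, fingers, ...]. A call has 1 to 12 rows; each row shifts and turns the commanded pose from where the row before left it, along the tool's axes as they then stand; what a row does not reach is not made up. A row lasts 1/12 s, in which the tool goes at most 41.7 mm and 7.16 degrees, less where a joint would pass 70% of its speed; a pose out of reach is approached as far as the arm can. A call is refused whole if a number of a shift passes 1 or a number of a turn 1, either way. A call with a gripper value outside its range is refused whole. The fingers move at their own pace and stop on an object; "grip_force" is the grip in N (left out, the last holds). Time passes only in rows, so rows that do not move let the fingers close. It gives the time, the measured TCP pose, the force, the opening and the grip force at its end, in the units of the state.
- robot.read_state(): the state, without advancing time (a new reading comes with each control period).
- eyes.read_camera(name): name is "scene" or "top" or "wrist"; returns the picture (384x512x3 uint8, red, green, blue); there is no depth.
- eyes.calibration(name): a dict with "K" (3x3 intrinsics, pixels), "k1" (the pictures are not rectified: a ray, as slopes to the right and down, at radius r is drawn at 1 + k1 r^2 times it, then the intrinsics apply), "R" (3x3) and "t" (3): a world point X has camera coordinates R X + t. Camera axes: x right, y down, z forward; pixel columns grow to the right and rows downward; lengths in m; the calibration is good to about 2 mm. A picture is of the moment at which its call begins: read the wrist's pose just before it. calibration takes no time and is no camera call; for the wrist camera it gives the pose at the moment of the call.
- robot.close_job(): hands the job in; it is judged then, once.
Trained networks look in the newest picture that a camera, given by its name, has taken for a name from the list of things; names that differ only in an ending like _2 or _b are one class to them, and where a whole thing is asked for, a point or a joint stands for the part that bears it (a point fixed in the world has none). Each returns a list of dicts, best first, with "conf" (0 to 1); they miss things now and then, are a little off and sometimes report something else, mostly with a low value. They report only what shows in the picture. A call takes as long as a camera call.
- eyes.search_frame(camera, thing): "rect" ([left, top, width, height] in pixels, round what is visible of it).
- eyes.place_of(camera, thing): "xy" ([column, row] in pixels: a listed point, or the origin of a listed thing).
The state is a dict: "t": time; "q": joint angles; "dq": joint speeds; "joint_torque": joint torques, N m; "tool_pos": TCP position; "orientation": TCP orientation; "force": force on the tool from outside, world axes, zero at the start; "wrist_torque": the same for the moment, N m; "opening": finger opening in m; "gripper_force": force on a finger pad.
Only numpy, scipy, OpenCV 4.12 (cv2) and the standard library are available. Lean on these libraries where they do the work, as an engineer would, in place of code of your own. Each camera call takes 0.05 s, during which the arm holds its last target. There are 200 camera calls.

TASK

The powder-pressing die stands assembled on the bench: strip it from the top down, one part at a time, and stand each part upright and fully seated in its own well of the storage tray, the wells being sized to the parts: red-headed plunger in the smallest, then the brass stop collar in the next larger, then the bright steel sleeve in the next larger, and last the dark base in the largest. Set the precision-ground parts down rather than letting them drop, and leave the glass beaker and the petri dish where they are.

Things in the scene. Friction and masses are not known exactly. Their poses are not given: they have to be found in the camera images.
- plunger_center (a point): plunger, top of the die: steel shaft 22 mm across, 38 mm long, under a red head 30 mm across, 14 mm high; 52 mm high, 0.2 kg. Point: on its axis 26 mm above the flat foot it can stand on (the head spans 12 to 26 mm above the point); z up. The shaft hangs with 1 mm play in collar and sleeve, the head rests on the collar: draw it straight up, clear after 38 mm
- collar_center (a point): stop collar: brass ring 41 mm outside, 25 mm bore, 18 mm high, 0.1 kg, lying flat on top of the sleeve, round the plunger's shaft. Point: on its axis half-way up (9 mm above its underside); z up. Grip its upper part, so that the fingers clear the rim of its well
- sleeve_center (a point): sleeve: bright steel cylinder 54 mm outside, 36 mm high, with a through bore of 24 mm (35 mm wide in the lowest 8 mm), 0.4 kg. Point: on its axis half-way up (18 mm above its underside); z up. It stands on the base, round the base's spigot with 2 mm play, and is free once lifted 6 mm
- base_center (a point): base: dark steel disc 66 mm across, 20 mm high, with a bright spigot 30 mm across, 6 mm high on top, 0.45 kg, standing on the bench under the sleeve. Point: on its axis at half the disc's height (10 mm above its underside); z up. Grip it by the disc's upper part, so that the fingers clear the rim of its well
- well_plunger (a point): well for the plunger, the smallest of four: round, 40 mm wide, 5 mm deep, blue floor, in a fixed grey insert 104 mm square. Point: centre of its floor, 13 mm above the bench, 5 mm below the insert's top; z up, x, y along the sides. Four such inserts, equal outside, stand 2 x 2 at 106 mm pitch in a low tray (222 mm square, 13 mm high); which stands where varies
- well_collar (a point): well for the stop collar, the second smallest of four: round, 56 mm wide, 5 mm deep, blue floor, in a fixed grey insert 104 mm square. Point: centre of its floor, 13 mm above the bench, 5 mm below the insert's top; z up, x, y along the sides. Four such inserts, equal outside, stand 2 x 2 at 106 mm pitch in a low tray (222 mm square, 13 mm high); which stands where varies
- well_sleeve (a point): well for the sleeve, the second largest of four: round, 70 mm wide, 5 mm deep, blue floor, in a fixed grey insert 104 mm square. Point: centre of its floor, 13 mm above the bench, 5 mm below the insert's top; z up, x, y along the sides. Four such inserts, equal outside, stand 2 x 2 at 106 mm pitch in a low tray (222 mm square, 13 mm high); which stands where varies
- well_base (a point): well for the base, the largest of four: round, 84 mm wide, 5 mm deep, blue floor, in a fixed grey insert 104 mm square. Point: centre of its floor, 13 mm above the bench, 5 mm below the insert's top; z up, x, y along the sides. Four such inserts, equal outside, stand 2 x 2 at 106 mm pitch in a low tray (222 mm square, 13 mm high); which stands where varies
- beaker: glass beaker, 60 mm across with its spout, 71 mm high, loose, standing to the right of the photometer; origin at the centre of its underside. Bystander: leave it standing where it is
- dish: closed petri dish, 64 mm across, 15 mm high, loose, lying near the front edge of the bench between die and tray; origin at the centre of its underside. Bystander: leave it where it is

How it is judged:
On the way, in this order (a step that is already met when the one before it is completed fails the run):
1. the plunger stands released in its own well (horizontal distance between plunger_center and well_plunger below 0.01 m and z of plunger_center in the frame of well_plunger between 0.023 and 0.029 m and angle between plunger_center's own z axis and vertical below 0.12 rad and contact force between die_plunger and the fingers below 0.05 N and linear speed of die_plunger below 0.03 m/s), for 0.2 s.
2. the stop collar stands released in its own well (horizontal distance between collar_center and well_collar below 0.01 m and z of collar_center in the frame of well_collar between 0.006 and 0.012 m and angle between collar_center's own z axis and vertical below 0.12 rad and contact force between die_collar and the fingers below 0.05 N and linear speed of die_collar below 0.03 m/s), for 0.2 s.
3. the sleeve stands released in its own well (horizontal distance between sleeve_center and well_sleeve below 0.01 m and z of sleeve_center in the frame of well_sleeve between 0.015 and 0.021 m and angle between sleeve_center's own z axis and vertical below 0.12 rad and contact force between die_sleeve and the fingers below 0.05 N and linear speed of die_sleeve below 0.03 m/s), for 0.2 s.
4. the base stands released in its own well (horizontal distance between base_center and well_base below 0.01 m and z of base_center in the frame of well_base between 0.007 and 0.013 m and angle between base_center's own z axis and vertical below 0.12 rad and contact force between die_base and the fingers below 0.05 N and linear speed of die_base below 0.03 m/s), for 0.2 s.
At the end, for the whole second after the job is handed in: plunger, collar, sleeve and base each stand in their own well: axis within 10 mm of the well's centre, foot on the well's floor within 3 mm, upright within 0.12 rad, at rest and released (all of step 1 and all of step 2 and all of step 3 and all of step 4); the robot touches nothing.
It fails at once if a part of the die is dropped (falls freely faster than 0.8 m/s, about 3 cm) ((linear speed of die_plunger above 0.8 m/s and contact force between die_plunger and the fingers below 0.05 N) or (linear speed of die_collar above 0.8 m/s and contact force between die_collar and the fingers below 0.05 N) or (linear speed of die_sleeve above 0.8 m/s and contact force between die_sleeve and the fingers below 0.05 N) or (linear speed of die_base above 0.8 m/s and contact force between die_base and the fingers below 0.05 N)).
It fails at once if the beaker is shifted by more than 20 mm or tipped (distance of beaker from where it was at the start of the episode above 0.02 m or angle between beaker's own z axis and vertical above 0.3 rad).
It fails at once if the petri dish is shifted by more than 20 mm or tipped (distance of dish from where it was at the start of the episode above 0.02 m or angle between dish's own z axis and vertical above 0.3 rad).
It also fails if it takes over 131 s, if anything falls off the work surface, if the arm or the gripper's body presses on something with over 40 N, if the wrist force passes 120 N, or if a joint passes its speed limit or range.

## Working session

There is one attempt and no reset: what is moved stays moved. The work goes in short steps, Python scripts to look and compute and a tool call to move; the robot and the scene stay as the last step left them, time stands still between calls to the robot, and variables do not carry over. Pictures are saved under pics/ and viewed, at most 14 in all, crops included, and the job is handed in when it is done.

Besides the shell and the picture viewer there is one more tool, called after ">>>" by a JSON object that holds its "name" and its "arguments". apply_moves: Moves the arm, as the interface text tells. Its arguments: {"type":"object","properties":{"steps":{"type":"array"},"grip_force":{"type":"number"}},"required":["steps"]}

```bash
mkdir -p pics; cat > h.py <<'E'
import numpy as np, cv2
from plant import robot, eyes
from scipy.spatial.transform import Rotation as Ro
def ray(cam,uv,c=None):
    c=c or eyes.calibration(cam);K=np.array(c["K"]);R=np.array(c["R"]);t=np.array(c["t"])
    d=np.array([(uv[0]-K[0,2])/K[0,0],(uv[1]-K[1,2])/K[1,1]]);s=d.copy()
    for _ in range(20): s=d/(1+c["k1"]*(s@s))
    return -R.T@t, R.T@np.array([s[0],s[1],1])
def at_z(cam,uv,z,c=None):
    o,d=ray(cam,uv,c); return o+d*(z-o[2])/d[2]
def save(cam,name):
    im=eyes.read_camera(cam); cv2.imwrite("pics/"+name,cv2.cvtColor(im,cv2.COLOR_RGB2BGR)); return im
E
python3 - <<'E'
from h import *
s=robot.read_state();print({k:np.round(s[k],3) for k in s}); print(robot.grip_point_offset)
Z=dict(plunger_center=.09,collar_center=.065,sleeve_center=.038,base_center=.01,well_plunger=.013,well_collar=.013,well_sleeve=.013,well_base=.013,beaker=0,dish=0)
for cam in("scene","top"):
    save(cam,cam+"0.png")
    for n,z in Z.items():
        for r in eyes.place_of(cam,n)[:2]: print(cam,n,round(r["conf"],2),np.round(r["xy"],1),at_z(cam,r["xy"],z).round(4))
E
```

```text
{'t': np.float64(0.0), 'q': array([ 1.241,  0.131,  1.489, -0.   ,  1.523, -0.085]), 'dq': array([ 0.001,  0.   ,  0.001,  0.   , -0.003, -0.   ]), 'joint_torque': array([-1.0000e-03, -5.5985e+01, -4.9176e+01,  7.7000e-02,  3.5000e-02,
       -0.0000e+00]), 'tool_pos': array([0.145, 0.582, 0.218]), 'orientation': array([-3.840e-01, -3.118e+00,  3.000e-03]), 'force': array([0.161, 0.421, 0.36 ]), 'wrist_torque': array([-0.018,  0.018, -0.024]), 'gripper_force': np.float64(0.0), 'opening': np.float64(0.093)}
0.0188
scene plunger_center 0.51 [298.2 327.6] [0.4507 0.2983 0.09  ]
scene collar_center 0.42 [303.4 329.2] [0.4384 0.2956 0.065 ]
scene sleeve_center 0.72 [301.9 335.6] [0.4403 0.3004 0.038 ]
scene well_plunger 0.78 [201.7 167.6] [ 0.6143 -0.1517  0.013 ]
scene well_collar 0.92 [241.6 134.4] [ 0.5041 -0.2435  0.013 ]
scene well_sleeve 0.64 [201.9 135. ] [ 0.6072 -0.2554  0.013 ]
scene well_base 0.78 [245.2 166. ] [ 0.5059 -0.1423  0.013 ]
scene well_base 0.54 [203.5 169. ] [ 0.6101 -0.1469  0.013 ]
scene beaker 0.96 [227.3 230. ] [0.567  0.0246 0.    ]
scene dish 0.94 [299.1 215.6] [0.3941 0.0083 0.    ]
top plunger_center 0.65 [149.2 208.1] [0.4411 0.2869 0.09  ]
top collar_center 0.45 [145.5 204.9] [0.4502 0.3035 0.065 ]
top sleeve_center 0.41 [146.8 209.8] [0.4368 0.3056 0.038 ]
top base_center 0.64 [149.9 205. ] [0.4514 0.3034 0.01  ]
top well_plunger 0.68 [307.  153.6] [ 0.6122 -0.1529  0.013 ]
top well_collar 0.61 [341.3 194.2] [ 0.4957 -0.255   0.013 ]
top well_base 0.68 [300.4 191.4] [ 0.5012 -0.1355  0.013 ]
top beaker 0.55 [246.1 164.9] [0.5764 0.0245 0.    ]
top dish 0.83 [250.4 229.3] [0.3878 0.0074 0.    ]
```

View pics/scene0.png

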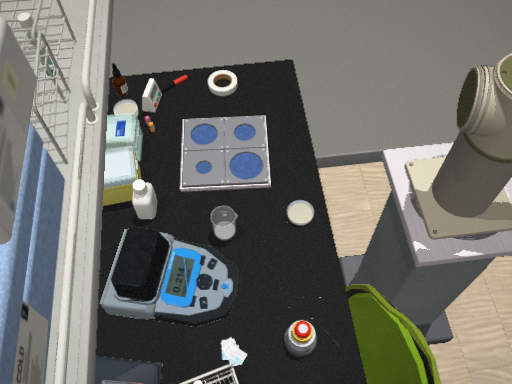

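View pics/top0.png

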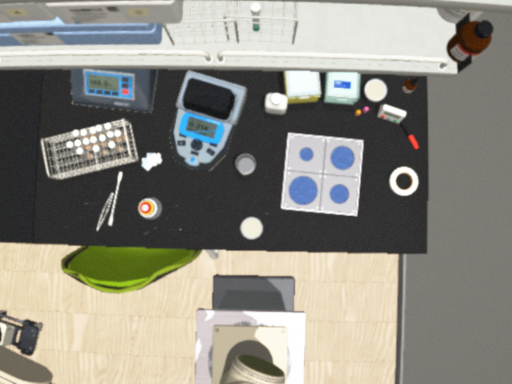

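The die is at (300,338) in scene and (149,208) in top. The wells are small (204,167), base (246,165), sleeve (204,134) and collar (245,132) in scene. Next I'll measure them by colour.

```bash
cat >> h.py <<'E'
def blobs(im,kind,amin=30):
    hsv=cv2.cvtColor(im,cv2.COLOR_RGB2HSV);H,S,V=[hsv[...,i].astype(int) for i in range(3)]
    m={"blue":(abs(H-112)<14)&(S>110)&(V>60),"red":((H<8)|(H>172))&(S>150)&(V>90)}[kind].astype(np.uint8)
    n,l,st,ce=cv2.connectedComponentsWithStats(m)
    return [(ce[i],st[i]) for i in range(1,n) if st[i][4]>=amin]
E
python3 - <<'E'
from h import *
for cam in("scene","top"):
    im=cv2.cvtColor(cv2.imread(f"pics/{cam}0.png"),cv2.COLOR_BGR2RGB)
    for c,s in blobs(im,"blue"): 
        p=at_z(cam,c,.013)
        if p[1]<-.08: print(cam,"blue",c.round(1),s[2:],p.round(4))
    for c,s in blobs(im,"red",15): print(cam,"red",c.round(1),s[2:],at_z(cam,c,.106).round(4))
    c=eyes.calibration(cam);print(-np.array(c["R"]).T@c["t"])
c=eyes.calibration("wrist");print((-np.array(c["R"]).T@c["t"]).round(3),np.array(c["R"]).round(2))
E
```

```text
scene blue [120.5 127.7] [ 11  15 123] [ 0.8204 -0.3091  0.013 ]
scene blue [203.8 134.1] [ 25  19 381] [ 0.6021 -0.2578  0.013 ]
scene blue [244.3 132.2] [ 20  15 236] [ 0.4963 -0.25    0.013 ]
scene blue [245.7 165.5] [ 32  26 657] [ 0.5044 -0.1437  0.013 ]
scene blue [203.3 167.4] [ 14  12 128] [ 0.6103 -0.1519  0.013 ]
scene red [180.  79.] [15 10 71] [ 0.6463 -0.3705  0.106 ]
scene red [302.3 329.7] [ 16  17 123] [0.4455 0.3075 0.106 ]
[0.55129582 0.55846792 1.01221549]
top blue [342.8  84.6] [17  7 83] [ 0.8214 -0.2568  0.013 ]
top blue [342.  157.5] [ 21  22 361] [ 0.6032 -0.2558  0.013 ]
top blue [306.  153.9] [11 11 99] [ 0.6112 -0.15    0.013 ]
top blue [302.6 190.1] [ 26  27 556] [ 0.5052 -0.1418  0.013 ]
top blue [338.9 193.6] [ 17  17 227] [ 0.4972 -0.248   0.013 ]
top red [462.9  49.2] [12 11 22] [ 0.9133 -0.5892  0.106 ]
top red [413.1 141.4] [11 16 93] [ 0.6413 -0.4385  0.106 ]
top red [146.6 206.6] [ 9 10 21] [0.4448 0.2906 0.106 ]
[ 0.42068483 -0.01908226  1.43147859]
[0.079 0.6   0.383] [[ 0.24  0.97  0.  ]
 [ 0.94 -0.24  0.24]
 [ 0.24 -0.06 -0.97]]
```

>>> {"name": "apply_moves", "arguments": {"steps": [0,0,0,0,0,-0.8,100,0,0,0,0,0,-0.8,100,0,0,0,0,0,-0.74,100,-1,-0.94,0,0,0,0,100,-1,-0.94,0,0,0,0,100,-1,-0.94,0,0,0,0,100,-1,-0.94,0,0,0,0,100,-1,-0.94,0,0,0,0,100,-1,-0.94,0,0,0,0,100,-1,-0.94,0,0,0,0,100,-1,-0.94,0,0,0,0,100,-1,-0.94,0,0,0,0,100], "grip_force": 25}}

```text
t: 2.1
tool_pos: [0.4167, 0.3268, 0.2189]
orientation: [-0.0, 3.141, 0.001]
force: [0.5, 0.6, -0.3]
opening: 0.0931
gripper_force: 0.0
```

```bash
cat >> h.py <<'E'
def pose():
    s=robot.read_state(); print("t",round(float(s["t"]),2),"tcp",np.round(s["tool_pos"],4),"op",round(float(s["opening"]),4),"gf",round(float(s["gripper_force"]),1),"F",np.round(s["force"],1),"q",np.round(s["q"],2)); print(Ro.from_rotvec(s["orientation"]).as_matrix().round(3).tolist())
    return s
E
python3 - <<'E'
from h import *
pose()
im=save("wrist","w1.png")
for c,s in blobs(im,"red",60): print("red",c.round(1),s[2:],at_z("wrist",c,.085).round(4))
for n,z in dict(plunger_center=.062,collar_center=.065,sleeve_center=.038,base_center=.01).items():
    for r in eyes.place_of("wrist",n)[:1]: print(n,r["conf"],np.round(r["xy"],1),at_z("wrist",r["xy"],z).round(4))
E
```

```text
t 2.1 tcp [0.4167 0.3268 0.2189] op 0.0931 gf 0.0 F [ 0.5  0.6 -0.3] q [ 0.57 -0.06  1.68  0.    1.52 -1.  ]
[[-1.0, -0.0, 0.001], [-0.0, 1.0, 0.0], [-0.001, 0.0, -1.0]]
red [220.  210.3] [ 34  34 582] [0.4459 0.2957 0.085 ]
plunger_center 0.85 [217.3 204.5] [0.4444 0.2938 0.062 ]
collar_center 0.61 [224.1 206.4] [0.4433 0.3028 0.065 ]
sleeve_center 0.91 [223.4 198.5] [0.4415 0.3016 0.038 ]
```

View pics/w1.png

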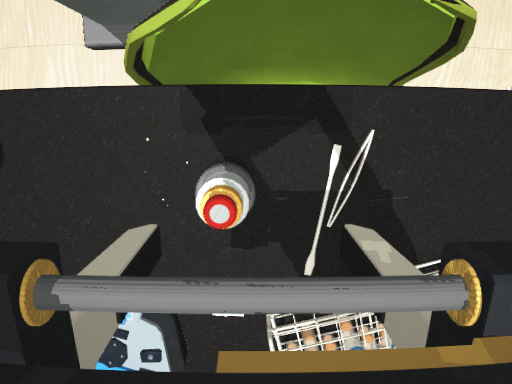

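The head's red ring is centred at (220,211), with the collar and sleeve just behind it. That puts the die at about (0.445, 0.297). I'll go above it and look again.

>>> {"name": "apply_moves", "arguments": {"steps": [-0.47,-0.5,0.5,0,0,0,100,-0.47,-0.5,0.5,0,0,0,100,0,0,0.5,0,0,0,100,0,0,0.5,0,0,0,100,0,0,0,0,0,0,100,0,0,0,0,0,0,100]}}

```text
t: 2.85
tool_pos: [0.4421, 0.2992, 0.1579]
orientation: [0.004, -3.14, 0.001]
force: [-0.3, -0.2, 0.4]
opening: 0.0927
gripper_force: 0.0
```

```bash
python3 - <<'E'
from h import *
pose()
im=save("wrist","w2.png")
hsv=cv2.cvtColor(im,cv2.COLOR_RGB2HSV).astype(int)
for c,s in blobs(im,"red",60):
    print("red",c.round(1),s, at_z("wrist",(s[0]+s[2]/2-.5,s[1]+s[3]/2-.5),.086).round(4))
    a=at_z("wrist",(s[0]-.5,c[1]),.087);b=at_z("wrist",(s[0]+s[2]-.5,c[1]),.087);print("diam",b[1]-a[1])
for n,z in dict(plunger_center=.062,collar_center=.065,sleeve_center=.038,base_center=.01).items():
    for r in eyes.place_of("wrist",n)[:1]: print(n,r["conf"],np.round(r["xy"],1),at_z("wrist",r["xy"],z).round(4))
E
```

```text
t 2.85 tcp [0.4421 0.2992 0.1579] op 0.0927 gf 0.0 F [-0.3 -0.2  0.4] q [ 0.5  -0.01  1.75  0.    1.41 -1.07]
[[-1.0, -0.002, -0.002], [-0.002, 1.0, -0.001], [0.002, -0.001, -1.0]]
red [249.7 201.6] [229 182  43  44 902] [0.4429 0.3011 0.086 ]
diam 0.03055939047574624
plunger_center 0.77 [246.9 195.3] [0.444  0.2988 0.062 ]
collar_center 0.94 [252.  199.2] [0.4468 0.3028 0.065 ]
```

View pics/w2.png

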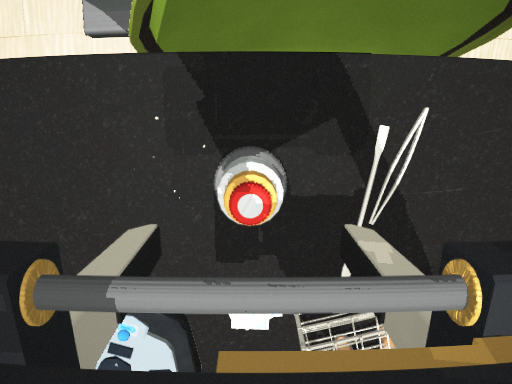

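The head ring is centred at (250,202) and its measured diameter of 30.6 mm matches. The die axis is at about (0.444, 0.301). I'll descend to a tip height of about 77 mm and close.

>>> {"name": "apply_moves", "arguments": {"steps": [-0.07,0.05,0.45,0,0,0,80,0,0,0.45,0,0,0,70,0,0,0.45,0,0,0,60,0,0,0.45,0,0,0,60,0,0,0.45,0,0,0,60,0,0,0.45,0,0,0,60,0,0,0,0,0,0,50,0,0,0,0,0,0,30,0,0,0,0,0,0,30,0,0,0,0,0,0,15,0,0,0,0,0,0,15,0,0,0,0,0,0,15]}}

```text
t: 4.1
tool_pos: [0.4466, 0.3002, 0.079]
orientation: [-0.0, 3.14, 0.001]
force: [-0.7, -0.8, 5.6]
opening: 0.0292
gripper_force: 25.0
```

```bash
python3 -c "
from h import *
pose()"
```

```text
t 4.1 tcp [0.4466 0.3002 0.079 ] op 0.0292 gf 25.0 F [-0.7 -0.8  5.6] q [ 0.5   0.08  1.81 -0.    1.25 -1.07]
[[-1.0, -0.0, 0.002], [-0.0, 1.0, 0.001], [-0.002, 0.001, -1.0]]
```

>>> {"name": "apply_moves", "arguments": {"steps": [0,0,-0.3,0,0,0,15,0,0,-0.5,0,0,0,15,0,0,-0.6,0,0,0,15,0,0,-0.6,0,0,0,15,0,0,-0.6,0,0,0,15,0,0,-0.6,0,0,0,15,0,-0.5,0,0,0,0,15,0,-0.8,0,0,0,0,15,0,-0.9,0,0,0,0,15,0,-0.9,0,0,0,0,15,0,-0.9,0,0,0,0,15,0,-0.9,0,0,0,0,15]}}

```text
t: 5.1
tool_pos: [0.4454, 0.1519, 0.174]
orientation: [-0.001, 3.142, 0.0]
force: [0.4, -0.0, -2.1]
opening: 0.0288
gripper_force: 25.0
```

>>> {"name": "apply_moves", "arguments": {"steps": [0,-0.9,0,0,0,0,15,0,-0.9,0,0,0,0,15,0,-0.9,0,0,0,0,15,0,-0.9,0,0,0,0,15,-0.6,-0.9,0,0,0,0,15,-0.7,-0.9,0,0,0,0,15,-0.7,-0.9,0,0,0,0,15,-0.7,-0.9,0,0,0,0,15,-0.7,-0.9,0,0,0,0,15,-0.7,-0.9,0,0,0,0,15,-0.7,-0.5,0,0,0,0,15,-0.5,0,0,0,0,0,15]}}

```text
t: 6.1
tool_pos: [0.6058, -0.1357, 0.1737]
orientation: [-0.005, -3.142, 0.002]
force: [0.2, -0.3, -1.5]
opening: 0.0293
gripper_force: 25.0
```

```bash
python3 - <<'E'
from h import *
pose()
im=save("wrist","w3.png")
for c,s in blobs(im,"blue",100): print("blue",c.round(1),s, at_z("wrist",c,.013).round(4))
for n in("well_plunger","well_collar","well_sleeve","well_base"):
    for r in eyes.place_of("wrist",n)[:1]: print(n,r["conf"],np.round(r["xy"],1),at_z("wrist",r["xy"],.013).round(4))
E
```

```text
t 6.1 tcp [ 0.6058 -0.1357  0.1737] op 0.0293 gf 25.0 F [ 0.2 -0.3 -1.5] q [-0.3   0.21  1.48 -0.    1.45 -1.87]
[[-1.0, 0.003, -0.0], [0.003, 1.0, -0.001], [0.0, -0.001, -1.0]]
blue [241.7  68.2] [ 197   22   90   94 6643] [ 0.5065 -0.1394  0.013 ]
blue [125.2  61.8] [  97   32   57   61 2743] [ 0.4993 -0.2449  0.013 ]
blue [125.7 175.7] [  92  142   68   68 3557] [ 0.6045 -0.2526  0.013 ]
blue [233.9 182.9] [ 216  165   38   38 1071] [ 0.612  -0.1478  0.013 ]
blue [501.6 246.3] [496 215  16  59 221] [0.6819 0.1364 0.013 ]
well_plunger 0.86 [236.4 182.8] [ 0.6103 -0.1443  0.013 ]
well_collar 0.72 [127.7  64.4] [ 0.499 -0.241  0.013]
well_sleeve 0.92 [122.  175.3] [ 0.6008 -0.2539  0.013 ]
well_base 0.77 [240.9  65. ] [ 0.5   -0.138  0.013]
```

View pics/w3.png

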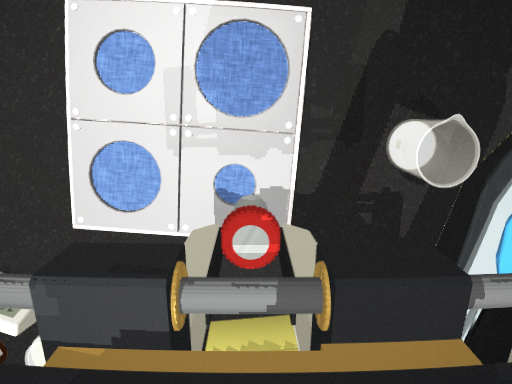

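Wells in the wrist picture are plunger (235,183), sleeve (126,176), collar (125,62) and base (242,68), consistent with the other cameras. The plunger hangs straight in the fingers.

>>> {"name": "apply_moves", "arguments": {"steps": [-0.17,-0.25,0,0,0,0,15,0,-0.2,0,0,0,0,15,0,0,0.5,0,0,0,15,0,0,0.7,0,0,0,15,0,0,0.7,0,0,0,15,0,0,0.7,0,0,0,15,0,0,0.6,0,0,0,15,0,0,0.3,0,0,0,15,0,0,0.2,0,0,0,15,0,0,0,0,0,0,15,0,0,0,0,0,0,15]}}

```text
t: 7.27
tool_pos: [0.6104, -0.1459, 0.0636]
orientation: [-0.0, 3.141, -0.001]
force: [0.1, -0.0, -1.2]
opening: 0.0292
gripper_force: 25.0
```

```bash
python3 - <<'E'
from h import *
pose()
im=save("wrist","w4.png")
z=.060
for c,s in blobs(im,"red",200): print("red",c.round(1),s, at_z("wrist",(s[0]+s[2]/2-.5,s[1]+s[3]/2-.5),.069).round(4))
for c,s in blobs(im,"blue",100): print("blue",c.round(1),s, at_z("wrist",c,.013).round(4))
E
```

```text
t 7.27 tcp [ 0.6104 -0.1459  0.0636] op 0.0292 gf 25.0 F [ 0.1 -0.  -1.2] q [-0.32  0.32  1.56 -0.    1.26 -1.89]
[[-1.0, -0.0, 0.001], [-0.0, 1.0, -0.0], [-0.001, -0.0, -1.0]]
red [250.2 234.4] [ 221  206   60   63 1981] [ 0.6057 -0.1442  0.069 ]
blue [78.4 35.5] [  36    0   86   79 5532] [ 0.5002 -0.2471  0.013 ]
blue [254.7  50.5] [  185     0   140   113 13225] [ 0.5109 -0.1416  0.013 ]
blue [ 82.9 199.3] [  34  151   99   95 6912] [ 0.6019 -0.2547  0.013 ]
blue [233.  201.2] [214 186  58  41 782] [ 0.6031 -0.1554  0.013 ]
```

>>> {"name": "apply_moves", "arguments": {"steps": [-0.07,-0.13,0,0,0,0,15,0,0,0,0,0,0,15,0,0,0.1,0,0,0,15,0,0,0.1,0,0,0,15,0,0,0,0,0,0,15,0,0,0,0,0,0,15]}}

```text
t: 7.82
tool_pos: [0.6118, -0.1494, 0.0563]
orientation: [0.0, -3.141, -0.0]
force: [-0.3, 0.9, -2.6]
opening: 0.029
gripper_force: 25.0
```

>>> {"name": "apply_moves", "arguments": {"steps": [0,0,0.04,0,0,0,15,0,0,0.04,0,0,0,15,0,0,0,0,0,0,15,0,0,0,0,0,0,15]}}

```text
t: 8.15
tool_pos: [0.6132, -0.1495, 0.0562]
orientation: [-0.001, 3.139, -0.001]
force: [-2.4, 1.5, 8.8]
opening: 0.0289
gripper_force: 25.0
```

Contact is felt at tip 56 mm, which puts the foot on the floor. Release, lift and look.

>>> {"name": "apply_moves", "arguments": {"steps": [0,0,-0.04,0,0,0,38,0,0,0,0,0,0,60,0,0,0,0,0,0,60,0,0,0,0,0,0,60,0,0,-0.4,0,0,0,60,0,0,-0.8,0,0,0,60,0,0,-0.9,0,0,0,60,0,0,-0.9,0,0,0,60,0,0,-0.9,0,0,0,60,0.5,0.5,0,0,0,0,100,0.5,0.9,0,0,0,0,100,0,0,0,0,0,0,100]}}

```text
t: 9.15
tool_pos: [0.5805, -0.1042, 0.1735]
orientation: [0.002, -3.141, -0.003]
force: [-0.8, 0.5, -1.0]
opening: 0.0717
gripper_force: 0.0
```

```bash
python3 - <<'E'
from h import *
pose()
im=save("wrist","w5.png")
for c,s in blobs(im,"red",200): print("red",c.round(1),s, at_z("wrist",(s[0]+s[2]/2-.5,s[1]+s[3]/2-.5),.065).round(4))
for c,s in blobs(im,"blue",100): print("blue",c.round(1),s, at_z("wrist",c,.013).round(4))
E
```

```text
t 9.15 tcp [ 0.5805 -0.1042  0.1735] op 0.0717 gf 0.0 F [-0.8  0.5 -1. ] q [-0.27  0.13  1.57  0.    1.44 -1.84]
[[-1.0, -0.002, -0.0], [-0.002, 1.0, 0.002], [0.0, 0.002, -1.0]]
red [197.8 219.3] [179 203  37  37 686] [ 0.6067 -0.1482  0.065 ]
blue [207.5  97. ] [ 163   52   89   91 6339] [ 0.5055 -0.1429  0.013 ]
blue [93.6 90.5] [  66   61   56   60 2526] [ 0.4983 -0.2486  0.013 ]
blue [ 96.4 200.6] [  64  168   66   66 3188] [ 0.6037 -0.2563  0.013 ]
blue [204.8 201.1] [184 191  38  31 296] [ 0.604  -0.1481  0.013 ]
```

View pics/w5.png

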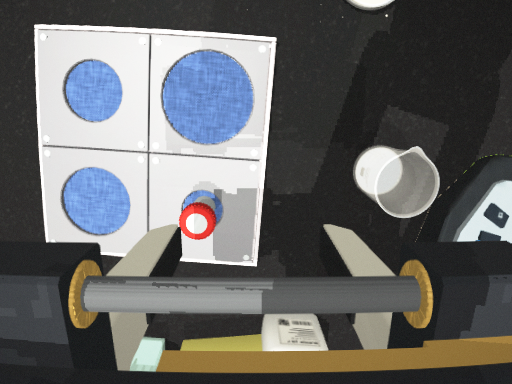

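The plunger stands upright in the small well, head at (198,221), about 5 mm off centre and within the limit. Back to the die for the collar.

>>> {"name": "apply_moves", "arguments": {"steps": [0.6,0.3,0,0,0,0,100,0.8,0.5,0,0,0,0,100,0.8,0.8,0,0,0,0,100,0.8,0.9,0,0,0,0,100,0.8,0.9,0,0,0,0,100,0.8,0.9,0,0,0,0,100,0,0.9,0,0,0,0,100,0,0.9,0,0,0,0,100,0,0.9,0,0,0,0,100,0,0.9,0,0,0,0,100,0,0.9,0,0,0,0,100,0,0.9,0,0,0,0,100]}}

```text
t: 10.2
tool_pos: [0.4446, 0.1845, 0.1732]
orientation: [-0.0, 3.141, -0.0]
force: [0.4, -0.3, -0.3]
opening: 0.0931
gripper_force: 0.0
```

>>> {"name": "apply_moves", "arguments": {"steps": [0,0.9,0,0,0,0,100,0,0.9,0,0,0,0,100,0,0.9,0.3,0,0,0,100,0,0.9,0.3,0,0,0,100,0,0.2,0,0,0,0,100,0,0,0,0,0,0,100,0,0,0,0,0,0,100]}}

```text
t: 10.78
tool_pos: [0.4443, 0.297, 0.1547]
orientation: [-0.002, 3.142, -0.001]
force: [-0.3, 0.1, -0.4]
opening: 0.0929
gripper_force: 0.0
```

```bash
python3 - <<'E'
from h import *
s=pose()
im=save("wrist","w6.png")
for n,z in dict(collar_center=.065,sleeve_center=.038,base_center=.01).items():
    for r in eyes.place_of("wrist",n)[:1]: print(n,r["conf"],np.round(r["xy"],1),at_z("wrist",r["xy"],z).round(4))
hsv=cv2.cvtColor(im,cv2.COLOR_RGB2HSV).astype(int)
m=((abs(hsv[...,0]-22)<10)&(hsv[...,1]>90)&(hsv[...,2]>80)).astype(np.uint8);m[230:]=0
n,l,st,ce=cv2.connectedComponentsWithStats(m)
for i in range(1,n):
    if st[i][4]>80:
        b=st[i];print("brass",b,ce[i]); print(at_z("wrist",(b[0]+b[2]/2-.5,b[1]+b[3]/2-.5),.074).round(4))
E
```

```text
t 10.78 tcp [0.4443 0.297  0.1547] op 0.0929 gf 0.0 F [-0.3  0.1 -0.4] q [ 0.49 -0.01  1.75 -0.    1.4  -1.08]
[[-1.0, -0.001, 0.0], [-0.001, 1.0, -0.001], [-0.0, -0.001, -1.0]]
collar_center 0.67 [253.6 197.2] [0.4446 0.3008 0.065 ]
sleeve_center 0.81 [250.7 187. ] [0.443  0.2986 0.038 ]
base_center 0.55 [252.2 180.4] [0.4434 0.3001 0.01  ]
brass [ 226  168   54   57 1670] [252.20239521 196.43233533]
[0.4412 0.2999 0.074 ]
```

View pics/w6.png

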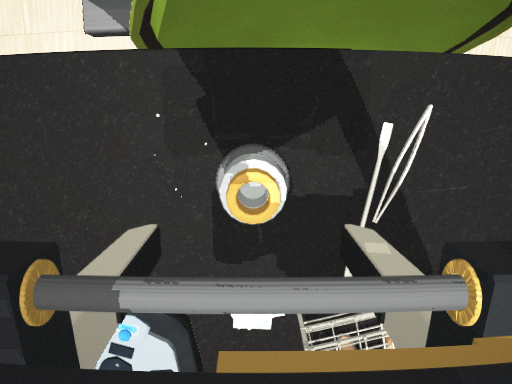

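The brass ring is centred at about (253,197), so its axis is near (0.442, 0.300). I'll grip it with the tip at about 64.5 mm.

>>> {"name": "apply_moves", "arguments": {"steps": [0.08,0.1,0.5,0,0,0,80,0,0,0.5,0,0,0,70,0,0,0.5,0,0,0,70,0,0,0.5,0,0,0,70,0,0,0.5,0,0,0,70,0,0,0.5,0,0,0,70,0,0,0,0,0,0,50,0,0,0,0,0,0,45,0,0,0,0,0,0,30,0,0,0,0,0,0,30,0,0,0,0,0,0,30,0,0,0,0,0,0,30]}}

```text
t: 11.98
tool_pos: [0.4426, 0.3008, 0.0659]
orientation: [-0.0, 3.139, 0.001]
force: [-0.1, -2.6, 6.0]
opening: 0.0402
gripper_force: 25.0
```

>>> {"name": "apply_moves", "arguments": {"steps": [0,0,0,0,0,0,30,0,0,0,0,0,0,30]}}

```text
t: 12.15
tool_pos: [0.4426, 0.3008, 0.0659]
orientation: [-0.001, 3.139, 0.001]
force: [0.4, -0.9, 6.5]
opening: 0.0404
gripper_force: 25.0
```

>>> {"name": "apply_moves", "arguments": {"steps": [0,0,-0.25,0,0,0,30,0,0,-0.5,0,0,0,30,0,0,-0.7,0,0,0,30,0,0,-0.7,0,0,0,30,0,0,-0.7,0,0,0,30,0,0,-0.7,0,0,0,30,0,-0.5,0,0,0,0,30,0,-0.8,0,0,0,0,30,0,-0.9,0,0,0,0,30,0,-0.9,0,0,0,0,30,0,-0.9,0,0,0,0,30,0,-0.9,0,0,0,0,30]}}

```text
t: 13.15
tool_pos: [0.4412, 0.1525, 0.1713]
orientation: [0.001, -3.142, -0.0]
force: [0.8, -0.8, -2.1]
opening: 0.0402
gripper_force: 25.0
```

>>> {"name": "apply_moves", "arguments": {"steps": [0,-0.9,0,0,0,0,30,0,-0.9,0,0,0,0,30,0,-0.9,0,0,0,0,30,0,-0.9,0,0,0,0,30,-0.3,-0.9,0,0,0,0,30,-0.3,-0.9,0,0,0,0,30,-0.3,-0.9,0,0,0,0,30,-0.3,-0.9,0,0,0,0,30,-0.3,-0.9,0,0,0,0,30,-0.35,-0.9,0,0,0,0,30,0,-0.9,0,0,0,0,30,0,-0.9,0,0,0,0,30]}}

```text
t: 14.15
tool_pos: [0.4973, -0.1716, 0.1711]
orientation: [0.001, -3.141, -0.001]
force: [1.0, -0.0, -1.8]
opening: 0.0405
gripper_force: 25.0
```

>>> {"name": "apply_moves", "arguments": {"steps": [0,-0.9,0,0,0,0,30,0,-0.9,0,0,0,0,30,0,-0.5,0,0,0,0,30,0,0,0,0,0,0,30,0,0,0,0,0,0,30]}}

```text
t: 14.57
tool_pos: [0.497, -0.2395, 0.1709]
orientation: [-0.002, -3.141, -0.001]
force: [-0.0, 0.2, -0.8]
opening: 0.0406
gripper_force: 25.0
```

>>> {"name": "apply_moves", "arguments": {"steps": [-0.03,-0.27,0.3,0,0,0,30,0,0,0.7,0,0,0,30,0,0,0.8,0,0,0,30,0,0,0.8,0,0,0,30,0,0,0.8,0,0,0,30,0,0,0.6,0,0,0,30,0,0,0.4,0,0,0,30,0,0,0.2,0,0,0,30,0,0,0.1,0,0,0,30,0,0,0,0,0,0,30,0,0,0,0,0,0,30]}}

```text
t: 15.48
tool_pos: [0.4989, -0.2479, 0.0311]
orientation: [-0.001, 3.14, -0.001]
force: [-0.3, -0.8, -1.7]
opening: 0.0403
gripper_force: 25.0
```

```bash
python3 - <<'E'
from h import *
s=pose()
im=save("wrist","w7.png")
for n,z in dict(collar_center=.029,well_collar=.013).items():
    for r in eyes.place_of("wrist",n)[:1]: print(n,r["conf"],np.round(r["xy"],1),at_z("wrist",r["xy"],z).round(4))
E
```

```text
t 15.48 tcp [ 0.4989 -0.2479  0.0311] op 0.0403 gf 25.0 F [-0.3 -0.8 -1.7] q [-0.55  0.19  1.78 -0.    1.17 -2.12]
[[-1.0, -0.001, 0.001], [-0.001, 1.0, -0.001], [-0.001, -0.001, -1.0]]
collar_center 0.96 [252.7 241.2] [ 0.4992 -0.2452  0.029 ]
```

View pics/w7.png

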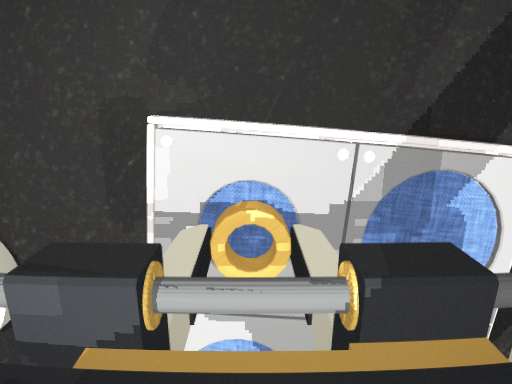

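The collar is level at (252,240), over its well. I'll lower it to contact.

>>> {"name": "apply_moves", "arguments": {"steps": [0,0,0.1,0,0,0,30,0,0,0.1,0,0,0,30,0,0,0.04,0,0,0,30,0,0,0,0,0,0,30,0,0,0,0,0,0,30]}}

```text
t: 16.05
tool_pos: [0.4981, -0.2477, 0.023]
orientation: [-0.0, 3.142, -0.0]
force: [-1.5, 0.7, 2.9]
opening: 0.0404
gripper_force: 25.0
```

>>> {"name": "apply_moves", "arguments": {"steps": [0,0,0.04,0,0,0,30,0,0,0,0,0,0,30,0,0,0,0,0,0,30]}}

```text
t: 16.3
tool_pos: [0.4982, -0.2477, 0.0228]
orientation: [-0.0, 3.142, -0.0]
force: [-6.3, 3.1, 14.2]
opening: 0.0406
gripper_force: 25.0
```

Seated. Release, lift and check.

>>> {"name": "apply_moves", "arguments": {"steps": [0,0,-0.04,0,0,0,48,0,0,0,0,0,0,60,0,0,0,0,0,0,65,0,0,0,0,0,0,65,0,0,-0.3,0,0,0,65,0,0,-0.8,0,0,0,65,0,0,-0.9,0,0,0,70,0,0,-0.9,0,0,0,100,0,0,-0.9,0,0,0,100,0,0.5,-0.9,0,0,0,100,0.3,0.9,0,0,0,0,100,0.3,0.9,0,0,0,0,100]}}

```text
t: 17.3
tool_pos: [0.4815, -0.1791, 0.167]
orientation: [0.002, 3.137, -0.004]
force: [0.9, 1.2, 0.2]
opening: 0.0914
gripper_force: 0.0
```

```bash
python3 - <<'E'
from h import *
s=pose()
im=save("wrist","w8.png")
for n,z in dict(collar_center=.022,well_base=.013,well_sleeve=.013).items():
    for r in eyes.place_of("wrist",n)[:1]: print(n,r["conf"],np.round(r["xy"],1),at_z("wrist",r["xy"],z).round(4))
for c,s in blobs(im,"blue",100): print("blue",c.round(1),s, at_z("wrist",c,.013).round(4))
E
```

```text
t 17.3 tcp [ 0.4815 -0.1791  0.167 ] op 0.0914 gf 0.0 F [0.9 1.2 0.2] q [-0.46 -0.08  1.8   0.    1.42 -2.03]
[[-1.0, 0.001, 0.005], [0.001, 1.0, -0.002], [-0.005, -0.002, -1.0]]
collar_center 0.65 [177.8 201.3] [ 0.4975 -0.2408  0.022 ]
well_base 0.82 [286.7 201.8] [ 0.5008 -0.1409  0.013 ]
blue [287.8 202.1] [ 246  162   85   81 5421] [ 0.5014 -0.1409  0.013 ]
blue [179.5 185.8] [150 169  56  53 619] [ 0.4856 -0.2431  0.013 ]
blue [177.5 198.6] [167 189  22  20 333] [ 0.498  -0.2456  0.013 ]
blue [174.2 271.9] [151 266  49  11 399] [ 0.5746 -0.2533  0.013 ]
blue [178.1 316.7] [157 314  42   8 238] [ 0.627  -0.2524  0.013 ]
```

View pics/w8.png

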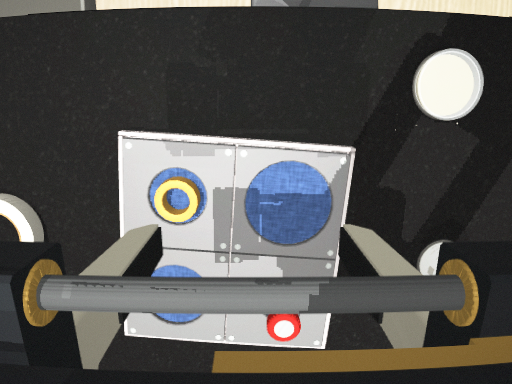

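The collar is seated at (177,200), nearly concentric with its well. Back for the sleeve.

>>> {"name": "apply_moves", "arguments": {"steps": [0.4,0.5,0,0,0,0,100,0.4,0.8,0,0,0,0,100,0.48,0.9,0,0,0,0,100,0,0.9,0,0,0,0,100,0,0.9,0,0,0,0,100,0,0.9,0,0,0,0,100,0,0.9,0,0,0,0,100,0,0.9,0,0,0,0,100,0,0.9,0,0,0,0,100,0,0.9,0,0,0,0,100,0,0.9,0,0,0,0,100,0,0.9,0,0,0,0,100]}}

```text
t: 18.5
tool_pos: [0.4422, 0.131, 0.1639]
orientation: [0.001, 3.141, -0.0]
force: [-0.2, -0.8, 0.2]
opening: 0.0931
gripper_force: 0.0
```

>>> {"name": "apply_moves", "arguments": {"steps": [0,0.9,0,0,0,0,100,0,0.9,0,0,0,0,100,0,0.9,0,0,0,0,100,0,0.9,0,0,0,0,100,0,0.9,0,0,0,0,100,0,0.8,0,0,0,0,100,0,0,0,0,0,0,100,0,0,0,0,0,0,100]}}

```text
t: 19.17
tool_pos: [0.442, 0.2897, 0.1634]
orientation: [0.003, -3.141, 0.001]
force: [0.7, -0.8, 0.0]
opening: 0.093
gripper_force: 0.0
```

```bash
python3 - <<'E'
from h import *
s=pose()
im=save("wrist","w9.png")
for n,z in dict(sleeve_center=.038,base_center=.01).items():
    for r in eyes.place_of("wrist",n)[:1]: print(n,r["conf"],np.round(r["xy"],1),at_z("wrist",r["xy"],z).round(4))
cv2.imwrite("pics/w9c.png",cv2.resize(cv2.cvtColor(im[120:260,180:330],cv2.COLOR_RGB2BGR),None,fx=4,fy=4))
E
```

```text
t 19.17 tcp [0.442  0.2897 0.1634] op 0.093 gf 0.0 F [ 0.7 -0.8  0. ] q [ 0.48 -0.03  1.76 -0.    1.42 -1.09]
[[-1.0, -0.002, -0.0], [-0.002, 1.0, -0.001], [0.0, -0.001, -1.0]]
sleeve_center 0.56 [260.6 184.5] [0.44   0.2991 0.038 ]
base_center 0.88 [256.9 179.1] [0.4412 0.2963 0.01  ]
```

View pics/w9c.png

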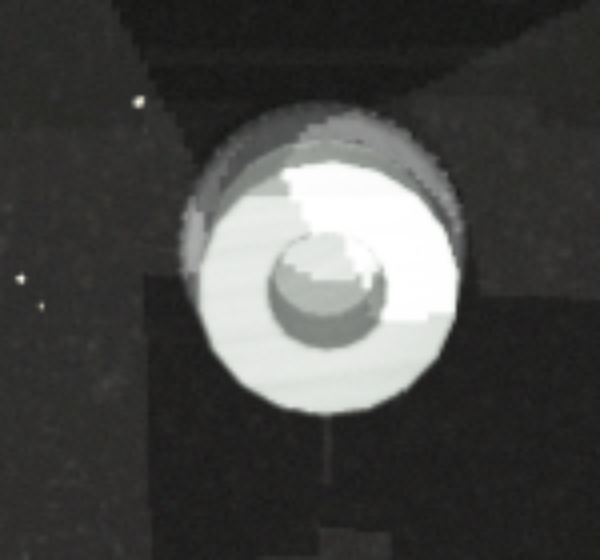

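The sleeve's top face is centred at about (262,192), so its axis is near (0.441, 0.300). I'll grip with the tip at 36 mm.

>>> {"name": "apply_moves", "arguments": {"steps": [0.03,0.33,0,0,0,0,100,0,0,0.6,0,0,0,100,0,0,0.8,0,0,0,95,0,0,0.8,0,0,0,95,0,0,0.8,0,0,0,95,0,0,0.65,0,0,0,95,0,0,0.4,0,0,0,95,0,0,0.2,0,0,0,95,0,0,0,0,0,0,70,0,0,0,0,0,0,60,0,0,0,0,0,0,45,0,0,0,0,0,0,45], "grip_force": 35}}

```text
t: 20.32
tool_pos: [0.4418, 0.2999, 0.0378]
orientation: [-0.0, 3.139, 0.002]
force: [0.4, 0.5, 0.6]
opening: 0.0658
gripper_force: 0.0
```

>>> {"name": "apply_moves", "arguments": {"steps": [0,0,0,0,0,0,45,0,0,0,0,0,0,45,0,0,0,0,0,0,45]}}

```text
t: 20.57
tool_pos: [0.4413, 0.2994, 0.0372]
orientation: [-0.001, 3.14, 0.0]
force: [-1.3, -2.2, 5.8]
opening: 0.0529
gripper_force: 35.0
```

>>> {"name": "apply_moves", "arguments": {"steps": [0,0,-0.2,0,0,0,45,0,0,-0.4,0,0,0,45,0,0,-0.7,0,0,0,45,0,0,-0.8,0,0,0,45,0,0,-0.8,0,0,0,45,0,0,-0.8,0,0,0,45,0,0,-0.6,0,0,0,45,0,-0.4,-0.2,0,0,0,45,0,-0.7,0,0,0,0,45,0,-0.8,0,0,0,0,45,0,-0.9,0,0,0,0,45,0,-0.9,0,0,0,0,45]}}

```text
t: 21.57
tool_pos: [0.4396, 0.1867, 0.1706]
orientation: [0.002, -3.14, 0.001]
force: [-0.6, -0.5, -4.4]
opening: 0.0536
gripper_force: 35.0
```

>>> {"name": "apply_moves", "arguments": {"steps": [0,-0.9,0,0,0,0,45,0,-0.9,0,0,0,0,45,0,-0.9,0,0,0,0,45,0,-0.9,0,0,0,0,45,0,-0.9,0,0,0,0,45,-0.3,-0.9,0,0,0,0,45,-0.6,-0.9,0,0,0,0,45,-0.7,-0.9,0,0,0,0,45,-0.7,-0.9,0,0,0,0,45,-0.7,-0.9,0,0,0,0,45,-0.7,-0.9,0,0,0,0,45,-0.7,-0.9,0,0,0,0,45]}}

```text
t: 22.57
tool_pos: [0.5724, -0.1375, 0.1704]
orientation: [-0.0, -3.14, -0.001]
force: [0.4, 0.9, -4.6]
opening: 0.0536
gripper_force: 35.0
```

>>> {"name": "apply_moves", "arguments": {"steps": [-0.6,-0.9,0,0,0,0,45,-0.4,-0.9,0,0,0,0,45,0,-0.9,0,0,0,0,45,0,-0.6,0,0,0,0,45,0,0,0,0,0,0,45,0,0,0,0,0,0,45]}}

```text
t: 23.07
tool_pos: [0.6015, -0.2357, 0.1702]
orientation: [-0.003, -3.14, -0.002]
force: [-0.0, 0.1, -4.5]
opening: 0.0532
gripper_force: 35.0
```

>>> {"name": "apply_moves", "arguments": {"steps": [-0.06,-0.33,0,0,0,0,45,0,-0.33,0,0,0,0,45,0,0,0.6,0,0,0,45,0,0,0.8,0,0,0,45,0,0,0.8,0,0,0,45,0,0,0.8,0,0,0,45,0,0,0.7,0,0,0,45,0,0,0.4,0,0,0,45,0,0,0.2,0,0,0,45,0,0,0.1,0,0,0,45,0,0,0,0,0,0,45,0,0,0,0,0,0,45]}}

```text
t: 24.07
tool_pos: [0.6056, -0.255, 0.0409]
orientation: [-0.001, 3.14, -0.002]
force: [0.5, 0.5, -3.5]
opening: 0.0529
gripper_force: 35.0
```

```bash
python3 - <<'E'
from h import *
s=pose()
im=save("wrist","w10.png")
for n,z in dict(sleeve_center=.037,well_sleeve=.013).items():
    for r in eyes.place_of("wrist",n)[:1]: print(n,r["conf"],np.round(r["xy"],1),at_z("wrist",r["xy"],z).round(4))
E
```

```text
t 24.07 tcp [ 0.6056 -0.255   0.0409] op 0.0529 gf 35.0 F [ 0.5  0.5 -3.5] q [-0.48  0.42  1.48 -0.    1.24 -2.05]
[[-1.0, -0.0, 0.002], [-0.0, 1.0, -0.001], [-0.002, -0.001, -1.0]]
sleeve_center 0.76 [248.5 245.3] [ 0.6089 -0.2543  0.037 ]
well_sleeve 0.32 [455.9  45.3] [ 0.5039 -0.1417  0.013 ]
```

View pics/w10.png

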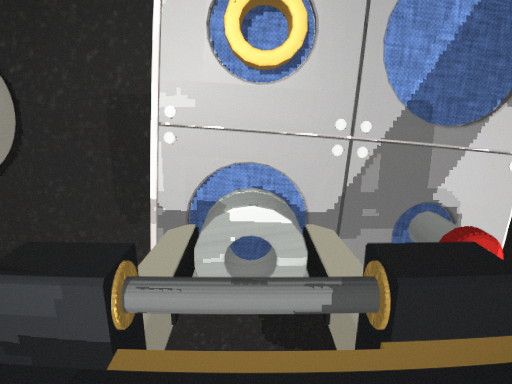

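The sleeve is upright at (250,240), within its well's rim, whose far edge is at row 163. I'll nudge it 2 mm and lower it.

>>> {"name": "apply_moves", "arguments": {"steps": [0.07,0,0,0,0,0,45,0,0,0.1,0,0,0,45,0,0,0.1,0,0,0,45,0,0,0.1,0,0,0,45,0,0,0.05,0,0,0,45,0,0,0,0,0,0,45,0,0,0,0,0,0,45]}}

```text
t: 24.8
tool_pos: [0.6027, -0.2544, 0.0301]
orientation: [-0.001, 3.141, 0.0]
force: [-5.2, 2.7, 7.0]
opening: 0.0536
gripper_force: 35.0
```

>>> {"name": "apply_moves", "arguments": {"steps": [0,0,0.04,0,0,0,45,0,0,0,0,0,0,45,0,0,0,0,0,0,45]}}

```text
t: 25.05
tool_pos: [0.6027, -0.2544, 0.03]
orientation: [-0.001, 3.141, 0.0]
force: [-9.7, 3.8, 16.0]
opening: 0.0535
gripper_force: 35.0
```

>>> {"name": "apply_moves", "arguments": {"steps": [0,0,-0.06,0,0,0,63,0,0,0,0,0,0,75,0,0,0,0,0,0,80,0,0,0,0,0,0,80,0,0,-0.3,0,0,0,80,0,0,-0.8,0,0,0,80,0,0,-0.9,0,0,0,100,0,0,-0.9,0,0,0,100,0,0,-0.9,0,0,0,100,0,0,-0.9,0,0,0,100,0.9,0.5,0,0,0,0,100,0.9,0.6,0,0,0,0,100]}}

```text
t: 26.05
tool_pos: [0.5502, -0.2229, 0.1738]
orientation: [0.001, 3.136, -0.005]
force: [0.7, 0.1, -0.1]
opening: 0.093
gripper_force: 0.0
```

>>> {"name": "apply_moves", "arguments": {"steps": [0.9,0.9,0,0,0,0,100,0.5,0.9,0,0,0,0,100,0,0,0,0,0,0,100]}}

```text
t: 26.3
tool_pos: [0.5037, -0.1636, 0.1701]
orientation: [0.003, -3.14, -0.004]
force: [-0.2, 0.4, -0.9]
opening: 0.0932
gripper_force: 0.0
```

```bash
python3 - <<'E'
from h import *
s=pose()
im=save("wrist","w11.png")
for n,z in dict(plunger_center=.039,collar_center=.022,sleeve_center=.031,well_base=.013,dish=0,beaker=0).items():
    for r in eyes.place_of("wrist",n)[:1]: print(n,r["conf"],np.round(r["xy"],1),at_z("wrist",r["xy"],z).round(4))
for c,s in blobs(im,"blue",100): print("blue",c.round(1),s, at_z("wrist",c,.013).round(4))
E
```

```text
t 26.3 tcp [ 0.5037 -0.1636  0.1701] op 0.0932 gf 0.0 F [-0.2  0.4 -0.9] q [-0.41 -0.03  1.74  0.    1.43 -1.98]
[[-1.0, -0.002, -0.002], [-0.002, 1.0, 0.002], [0.002, 0.002, -1.0]]
plunger_center 0.48 [263.  288.4] [ 0.6082 -0.1529  0.039 ]
collar_center 0.58 [160.3 175.4] [ 0.502  -0.2496  0.022 ]
sleeve_center 0.58 [157.6 284.2] [ 0.6096 -0.2579  0.031 ]
well_base 0.94 [272.6 180.1] [ 0.5086 -0.1453  0.013 ]
dish 0.55 [424.  62.] [ 0.397  -0.0024  0.    ]
beaker 0.73 [426.  239.8] [0.5757 0.0202 0.    ]
blue [271.5 180.4] [ 229  139   85   83 5290] [ 0.5085 -0.1463  0.013 ]
blue [166.1 164.1] [133 145  56  56 593] [ 0.4925 -0.2461  0.013 ]
blue [159.8 175.5] [150 165  21  22 351] [ 0.5035 -0.2528  0.013 ]
blue [177.6 257.5] [161 245  31  32 196] [ 0.5882 -0.2403  0.013 ]
blue [260.8 270.9] [246 266  33  11 149] [ 0.6031 -0.1558  0.013 ]
```

View pics/w11.png

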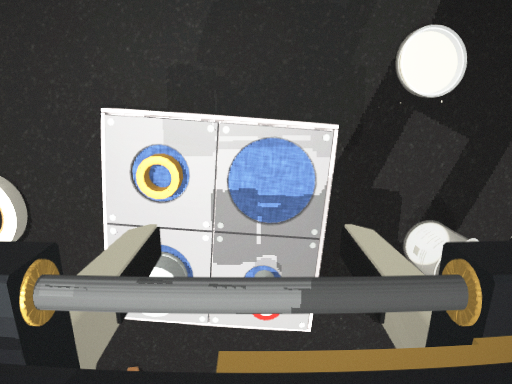

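All three parts are in place: collar (160,176), sleeve and plunger partly behind the bar, dish and beaker undisturbed. Now the base.

>>> {"name": "apply_moves", "arguments": {"steps": [0.5,0.5,0,0,0,0,100,0.6,0.8,0,0,0,0,100,0.6,0.9,0,0,0,0,100,0.37,0.9,0,0,0,0,100,0,0.9,0,0,0,0,100,0,0.9,0,0,0,0,100,0,0.9,0,0,0,0,100,0,0.9,0,0,0,0,100,0,0.9,0,0,0,0,100,0,0.9,0,0,0,0,100,0,0.9,0,0,0,0,100,0,0.9,0,0,0,0,100]}}

```text
t: 27.65
tool_pos: [0.4448, 0.1426, 0.1705]
orientation: [0.001, 3.141, -0.0]
force: [-0.4, -0.6, 0.2]
opening: 0.0931
gripper_force: 0.0
```

>>> {"name": "apply_moves", "arguments": {"steps": [0,0.9,0,0,0,0,100,0,0.9,0,0,0,0,100,0,0.9,0,0,0,0,100,0,0.9,0,0,0,0,100,0,0.9,0,0,0,0,100,0,0.6,0,0,0,0,100,0,0,0,0,0,0,100,0,0,0,0,0,0,100]}}

```text
t: 28.32
tool_pos: [0.4445, 0.2949, 0.1699]
orientation: [0.003, -3.141, 0.001]
force: [0.2, -0.9, -0.4]
opening: 0.0932
gripper_force: 0.0
```

```bash
python3 - <<'E'
from h import *
s=pose()
im=save("wrist","w12.png")
for r in eyes.place_of("wrist","base_center")[:1]: print(r["conf"],np.round(r["xy"],1),at_z("wrist",r["xy"],.010).round(4))
for r in eyes.search_frame("wrist","base_center")[:1]: print(r)
cv2.imwrite("pics/w12c.png",cv2.resize(cv2.cvtColor(im[110:260,180:340],cv2.COLOR_RGB2BGR),None,fx=4,fy=4,interpolation=cv2.INTER_CUBIC))
E
```

```text
t 28.32 tcp [0.4445 0.2949 0.1699] op 0.0932 gf 0.0 F [ 0.2 -0.9 -0.4] q [ 0.49 -0.02  1.73 -0.    1.43 -1.08]
[[-1.0, -0.002, -0.001], [-0.002, 1.0, -0.001], [0.001, -0.001, -1.0]]
0.58 [251.6 177.7] [0.4437 0.2967 0.01  ]
{'rect': [218.0, 140.8, 72.6, 74.6], 'conf': 0.73}
```

View pics/w12c.png

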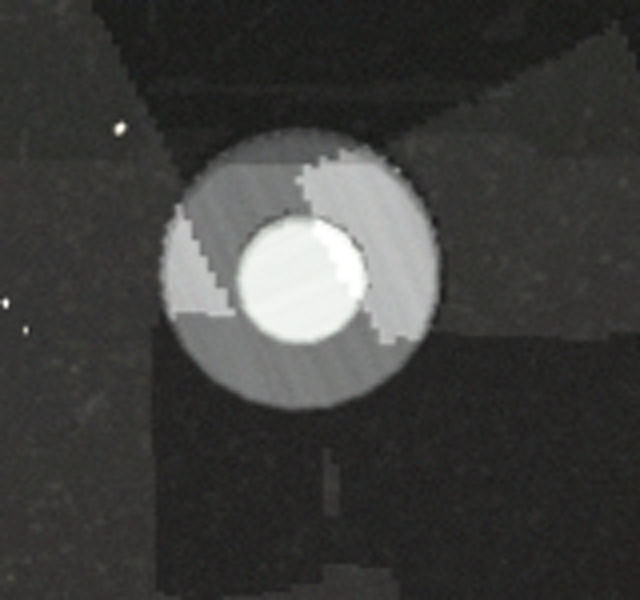

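The spigot is centred at about (255,180), so the base axis is near (0.4415, 0.300). I'll grip it by the upper disc with the tip at 9–10 mm.

>>> {"name": "apply_moves", "arguments": {"steps": [0.09,0.17,0,0,0,0,100,0,0,0.6,0,0,0,100,0,0,0.8,0,0,0,100,0,0,0.8,0,0,0,100,0,0,0.8,0,0,0,100,0,0,0.8,0,0,0,100,0,0,0.6,0,0,0,100,0,0,0.5,0,0,0,100,0,0,0.3,0,0,0,100,0,0,0,0,0,0,100,0,0,0,0,0,0,100], "grip_force": 40}}

```text
t: 29.38
tool_pos: [0.4416, 0.2993, 0.0145]
orientation: [-0.0, -3.141, 0.0]
force: [0.4, -0.6, 1.1]
opening: 0.0928
gripper_force: 0.0
```

>>> {"name": "apply_moves", "arguments": {"steps": [0,0,0.14,0,0,0,100,0,0,0,0,0,0,85,0,0,0,0,0,0,75,0,0,0,0,0,0,60,0,0,0,0,0,0,60,0,0,0,0,0,0,60,0,0,0,0,0,0,60,0,0,0,0,0,0,60]}}

```text
t: 30.05
tool_pos: [0.4418, 0.2996, 0.0105]
orientation: [-0.0, 3.141, -0.0]
force: [-1.1, -2.5, 3.9]
opening: 0.0647
gripper_force: 40.0
```

>>> {"name": "apply_moves", "arguments": {"steps": [0,0,-0.2,0,0,0,60,0,0,-0.5,0,0,0,60,0,0,-0.8,0,0,0,60,0,0,-0.9,0,0,0,60,0,0,-0.9,0,0,0,60,0,0,-0.9,0,0,0,60,0,0,-0.6,0,0,0,60,0,-0.4,-0.3,0,0,0,60,0,-0.7,0,0,0,0,60,0,-0.8,0,0,0,0,60,0,-0.9,0,0,0,0,60,0,-0.9,0,0,0,0,60]}}

```text
t: 31.05
tool_pos: [0.4406, 0.1877, 0.1625]
orientation: [0.002, -3.14, 0.0]
force: [0.3, -0.8, -4.5]
opening: 0.0644
gripper_force: 40.0
```

>>> {"name": "apply_moves", "arguments": {"steps": [0,-0.9,0,0,0,0,60,0,-0.9,0,0,0,0,60,0,-0.9,0,0,0,0,60,0,-0.9,0,0,0,0,60,0,-0.9,0,0,0,0,60,-0.3,-0.9,0,0,0,0,60,-0.4,-0.9,0,0,0,0,60,-0.4,-0.9,0,0,0,0,60,-0.4,-0.9,0,0,0,0,60,-0.4,-0.9,0,0,0,0,60,-0.2,-0.9,0,0,0,0,60,0,-0.7,0,0,0,0,60]}}

```text
t: 32.05
tool_pos: [0.5048, -0.1311, 0.1624]
orientation: [-0.0, -3.141, -0.001]
force: [0.4, -0.5, -4.4]
opening: 0.0646
gripper_force: 40.0
```

>>> {"name": "apply_moves", "arguments": {"steps": [0,-0.2,0,0,0,0,60,0,0,0,0,0,0,60,0,0,0,0,0,0,60]}}

```text
t: 32.3
tool_pos: [0.5041, -0.1348, 0.1625]
orientation: [-0.001, -3.14, -0.002]
force: [0.2, 0.4, -4.6]
opening: 0.0645
gripper_force: 40.0
```

Next: x by +1 mm, y by −7 mm, and down to about 32 mm.

>>> {"name": "apply_moves", "arguments": {"steps": [-0.03,-0.24,0,0,0,0,60,0,0,0.5,0,0,0,60,0,0,0.8,0,0,0,60,0,0,0.8,0,0,0,60,0,0,0.8,0,0,0,60,0,0,0.7,0,0,0,60,0,0,0.4,0,0,0,60,0,0,0.25,0,0,0,60,0,0,0.1,0,0,0,60,0,0,0,0,0,0,60,0,0,0,0,0,0,60]}}

```text
t: 33.22
tool_pos: [0.5066, -0.1428, 0.0339]
orientation: [-0.001, 3.14, -0.001]
force: [0.6, 0.3, -4.0]
opening: 0.0644
gripper_force: 40.0
```

```bash
python3 - <<'E'
from h import *
s=pose()
im=save("wrist","w13.png")
for n,z in dict(base_center=.032,well_base=.013).items():
    for r in eyes.place_of("wrist",n)[:1]: print(n,r["conf"],np.round(r["xy"],1),at_z("wrist",r["xy"],z).round(4))
E
```

```text
t 33.22 tcp [ 0.5066 -0.1428  0.0339] op 0.0644 gf 40.0 F [ 0.6  0.3 -4. ] q [-0.37  0.1   1.87  0.    1.17 -1.94]
[[-1.0, -0.0, 0.002], [-0.0, 1.0, -0.001], [-0.002, -0.001, -1.0]]
base_center 0.55 [249.2 243.3] [ 0.5079 -0.1419  0.032 ]
```

>>> {"name": "apply_moves", "arguments": {"steps": [0.05,0,0.1,0,0,0,60,0,0,0.1,0,0,0,60,0,0,0.1,0,0,0,60,0,0,0.04,0,0,0,60,0,0,0,0,0,0,60,0,0,0,0,0,0,60]}}

```text
t: 33.87
tool_pos: [0.5042, -0.1426, 0.0233]
orientation: [0.0, -3.142, -0.0]
force: [-5.4, 0.9, 8.1]
opening: 0.0644
gripper_force: 40.0
```

>>> {"name": "apply_moves", "arguments": {"steps": [0,0,0.02,0,0,0,60,0,0,0,0,0,0,60,0,0,0,0,0,0,60]}}

```text
t: 34.12
tool_pos: [0.5043, -0.1426, 0.0233]
orientation: [0.001, -3.142, -0.0]
force: [-7.9, 2.6, 12.2]
opening: 0.0648
gripper_force: 40.0
```

Seated, with the tip at 23.3 mm as expected. Release, lift and back off to see the whole tray.

>>> {"name": "apply_moves", "arguments": {"steps": [0,0,-0.05,0,0,0,78,0,0,0,0,0,0,90,0,0,0,0,0,0,95,0,0,0,0,0,0,95,0,0,-0.3,0,0,0,95,0,0,-0.8,0,0,0,95,0,0,-0.9,0,0,0,100,0,0,-0.9,0,0,0,100,0,0,-0.9,0,0,0,100,0,0,-0.9,0,0,0,100,-0.5,-0.4,0,0,0,0,100,-0.9,-0.7,0,0,0,0,100]}}

```text
t: 35.12
tool_pos: [0.5472, -0.1752, 0.1684]
orientation: [-0.003, 3.137, -0.002]
force: [-0.4, 0.5, 0.4]
opening: 0.0931
gripper_force: 0.0
```

>>> {"name": "apply_moves", "arguments": {"steps": [-0.8,-0.4,-0.9,0,0,0,100,-0.8,0,-0.9,0,0,0,100,0,0,-0.4,0,0,0,100,0,0,0,0,0,0,100,0,0,0,0,0,0,100]}}

```text
t: 35.53
tool_pos: [0.594, -0.1875, 0.2308]
orientation: [-0.001, 3.141, -0.001]
force: [0.0, -0.7, -0.2]
opening: 0.093
gripper_force: 0.0
```

```bash
python3 - <<'E'
from h import *
s=pose()
im=save("wrist","w14.png")
for n,z in dict(plunger_center=.039,collar_center=.022,sleeve_center=.031,base_center=.023,well_plunger=.013,well_collar=.013,well_sleeve=.013,well_base=.013).items():
    for r in eyes.place_of("wrist",n)[:1]: print(n,round(r["conf"],2),np.round(r["xy"],1),at_z("wrist",r["xy"],z).round(4))
for c,s in blobs(im,"red",100): print("red",c.round(1),s, at_z("wrist",(s[0]+s[2]/2-.5,s[1]+s[3]/2-.5),.065).round(4))
cv2.imwrite("pics/w14b.png",cv2.cvtColor(im,cv2.COLOR_RGB2BGR))
E
```

```text
t 35.53 tcp [ 0.594  -0.1875  0.2308] op 0.093 gf 0.0 F [ 0.  -0.7 -0.2] q [-0.39  0.19  1.4  -0.    1.55 -1.96]
[[-1.0, -0.001, 0.001], [-0.001, 1.0, -0.0], [-0.001, -0.0, -1.0]]
plunger_center 0.73 [282.4 185.3] [ 0.6057 -0.1512  0.039 ]
collar_center 0.96 [194.4  78.8] [ 0.4964 -0.2425  0.022 ]
sleeve_center 0.88 [189.6 179.6] [ 0.601  -0.2499  0.031 ]
base_center 0.85 [290.6  85.7] [ 0.5039 -0.1432  0.023 ]
well_plunger 0.6 [282.  183.6] [ 0.6103 -0.1493  0.013 ]
well_collar 0.61 [191.7  77.8] [ 0.4956 -0.2472  0.013 ]
well_sleeve 0.93 [186.9 175. ] [ 0.601  -0.2567  0.013 ]
red [287.9 188.4] [273 174  31  32 467] [ 0.6057 -0.1485  0.065 ]
red [ 20.3 218.6] [  7 202  29  34 435] [ 0.6364 -0.4249  0.065 ]
```

View pics/w14.png

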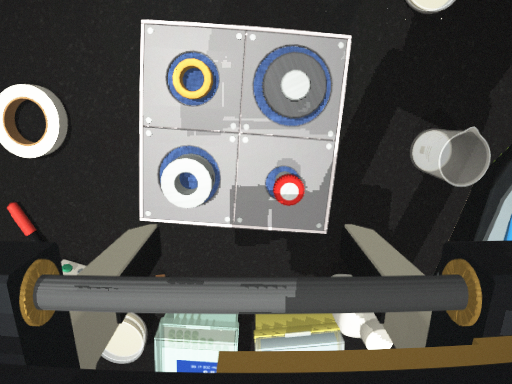

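All four parts stand upright in their own wells: collar (192,78), base (295,85), sleeve (188,182) and plunger (289,188). The plunger is about 5 mm off centre, inside the 10 mm limit, and the beaker and dish haven't moved. Handing in.

```bash
python3 -c "
from plant import robot
print(robot.close_job())"
```

```text
the job is handed in; nothing more can be done
None
```

I stripped the die and handed the job in at about 36 s: plunger, collar, sleeve and base stand upright in their own wells (plunger about 5 mm off centre, limit 10 mm), with the beaker and dish left alone; no verdict came back.

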